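Open the dust extractor's filter cover

ROBOT

A 7-joint arm with a two-finger parallel gripper is mounted at the origin on the work surface. World frame = base frame: x ahead of the robot, y to its left, z up, the work surface at z = 0. Lengths are in mm, angles in rad, forces in N, time in s.
With the tool pointing down it reaches from about 350 to 775 mm from the base axis. Payload 3.1 kg.
Tool frame: the origin (TCP) lies on the centre line of the jaws, within the pads' length; the fingertips stand 14 mm ahead of it and the grasp point (between the pads) lies 5 mm behind it; y points along the fingers, z is the direction in which the jaws open and shut, and the axes are right-handed (so a half turn about y gives the same grasp; the last joint's range is limited). The gripper opens to 85 mm and grips with 20 to 120 N. Pads are 22 mm wide; open, the fingers measure 114 mm over their backs; the gripper's body (76 mm by 85 mm) begins 54 mm behind the grasp point. The pads swing forward as they close: fully open they stand 13 mm farther back than shut.
Start: joints at [-0.042, 0.311, 0.014, 1.512, -0.004, 1.319, -0.027], TCP at [550.016, 0.031, 212.904] pointing down, gripper open.
Joint ranges: [-2.7, 2.7], [-0.3, 1.91], [-1.27, 1.3], [0.12, 2.57], [-1.44, 4.58], [0.2, 2.03], [-3.05, 3.05]. Speed limits (rad/s): [2.79, 2.79, 3.14, 3.14, 3.14, 3.14, 3.14].

INTERFACE

Orientations are given as [roll, pitch, yaw] about the fixed x, y, z axes, in that order (R = Rz(yaw) Ry(pitch) Rx(roll)).
In Python, from cell import status, capture, manip, masks_of gives the robot as it stands.
- The arm moves only by the tool move_arm, never from a script. Its argument "plan" is text: rows parted by semicolons, each of 7 numbers parted by spaces: the opening, from 0 (shut) to 1 (fully open), then the shift along the tool's x, y, z in cm, then the turn, a rotation vector about the tool's x, y, z in degrees. In form: fingers tx ty tz ax ay az; .... A call has 1 to 20 rows; each row is the pose to reach, as a shift and turn from the pose commanded when the call began, along the tool's axes at that moment; what a row does not reach only later rows make up. A row lasts 1/10 s, in which the tool goes at most 50 mm and 8.59 degrees, less where a joint would pass 70% of its speed; a pose out of reach is approached as far as the arm can. A call with a gripper value outside its range is refused whole. The fingers move at their own pace and stop on an object; "newtons" is the grip in N (left out, the last holds). Time passes only in rows, so rows that repeat a pose let the fingers close. It gives the time, the measured TCP pose, the force and the opening at its end, in the units of the state.
- status.sense(): the state, without advancing time (a new reading comes with each control period).
- capture(name): name is "scene" or "side" or "wrist"; returns a dict with "image" (480x640x3 uint8, red, green, blue), "depth" (480x640 float32, mm along the optical axis (not along the pixel's ray), 0 where there is no reading), "intrinsics" (3x3 intrinsics, pixels), "dist_coeffs" ([k1, k2, p1, p2, k3] as OpenCV has them; the pictures are not rectified), "camera_from_world" (4x4, takes a point from world to camera coordinates). Camera axes: x right, y down, z forward; pixel columns grow to the right and rows downward; lengths in mm; the calibration is good to about 2 mm. A picture is of the moment at which its call begins.
- manip.finish_job(): hands the job in, once; it reports no verdict.
Trained networks look in a picture, given as the dict that the camera call returned (one of the last four; its "shot" number tells which), for a name from the list of things; names that differ only in an ending like _2 or _b are one class to them, and where a whole thing is asked for, a point or a joint stands for the part that bears it (a point fixed in the world has none). Each returns a list of dicts, best first, with "score" (0 to 1); they miss things now and then, are a little off and sometimes report something else, mostly with a low value. They report only what shows in the picture. A call takes as long as a camera call. They do not tell look-alikes from the thing itself.
- masks_of(query, picture): "pixels" (480x640 bool, what is visible of it) and "extent" ([centre column, centre row, width, height] in pixels, round what is visible of it).
The state is a dict: "clock": time; "joint_positions": joint angles; "dq": joint speeds; "tau": joint torques, N m; "eef_pos": TCP position; "tcp_rot": TCP orientation; "force": force on the tool from outside, world axes, zero at the start; "torque": the same for the moment, N m; "gripper_width": opening from 0.0 (shut) to 1.0 (fully open).
Only numpy, scipy, OpenCV 4.12 (cv2) and the standard library are available. Lean on these libraries where they do the work, as an engineer would, in place of code of your own. Each camera call takes 0.05 s, during which the arm holds its last target. There are 200 camera calls.

TASK

The filter of the bench dust extractor is due for a check. Press the snap tab in front of the filter cover all the way down, then push the released cover along its guides, away from its seat, until the filter opening is completely uncovered. The cover must only be pushed, never lifted or tipped, and stay lying flat between its guides; leave the can, the steel offcut and the brush alone.

Things in the scene. Friction and masses are not known exactly. Their poses are not given: they have to be found in the camera images.
- housing: Dust extractor, fixed grey metal box 170 (x) x 380 (y) mm, deck 80 mm above the bench. Origin: centre of its underside, z up. The cover slides along its y: filter seat towards +y, empty deck towards -y. On the deck two runners 5 mm high, 12 wide, at x = -54 and 54 mm; outside them guide walls 15 mm high, inner faces at x = -67 and 67. The deck behind the seat (y = 150 to 190) is bare, open-ended.
- end_stop (a point): Middle of the inner face of the low end stop across the -y end of the deck, 15 mm high above the deck: it keeps the cover from sliding off. At y = -182 mm in the housing's frame, on the deck's surface. Past it, below the deck, a black hose stub sticks out 35 mm. The axes are the housing's.
- filter (a point): Centre of the filter opening (84 mm in x, 90 mm in y, from y = 50 to 140 mm in the housing's frame), 8 mm below the deck, a well 18 mm deep showing a pleated paper filter once uncovered. The axes are the housing's.
- cover: Filter cover, loose black plastic plate 130 (x) x 110 (y) x 14 mm, about 0.2 kg, low ribs on top, on the runners (underside 5, top 19 mm above the deck), 2 mm play to each guide. Origin: centre of its underside; axes as the housing's. Seated it is at about (0, 95, 85) mm in the housing's frame; slides to -y with a few newtons. Opening fully uncovered: y beyond -5 mm; at the end stop y = -127.
- cover_tail (a point): Middle of the cover's rear end face (the +y end, away from the tab), half way up its 14 mm height, 12 mm above the deck: where to push it. The axes are the housing's.
- tab (a joint): Travel of the snap tab, m: 0 when up (it blocks the cover), 0.013 fully down. It moves straight down against about 6 N of friction, has no spring back and stays where it is left; pressed down further than 0.010 it lets the cover pass over it.
- tab_top (a point): Centre of the top face of the black snap tab, a block 28 (x) x 42 (y) mm, its top 14 mm above the deck when up, 1 mm when pressed down. It stands in the deck just beyond the seated cover's -y edge (gap about 2 mm), at x between -18 and 18 mm in the housing's frame, which varies. The axes are the housing's.
- can: Bystander: upright closed can, 66 mm across, 100 mm high, on the bench beside the far (+x) side of the housing. Origin: centre of its underside.
- offcut: Bystander: steel angle offcut, 110 mm long along y, 40 mm wide, 40 mm high, on the bench beyond the far (+x) side of the housing. Origin: centre of its underside.
- brush: Bystander: brush lying on the bench off the -y end of the housing, its length along its x axis, about 0.2 m. Origin: centre of its underside.
Not all that is in view belongs to the job. Of the things like the cover, leave any that is green; of the rest the larger one is meant.

How it is judged (in metres and radians):
On the way, in this order (a step that is already met when the one before it is completed fails the run):
1. the snap tab is pressed down while the cover still sits on its seat (value of joint tab above 0.0105 m and y of cover in the frame of housing above 0.085 m), for 0.1 s.
2. the cover has been pushed clear of the filter opening (y of cover in the frame of housing between -0.14 and -0.004 m), for 0.2 s.
At the end, for the whole second after the job is handed in: Tab still down (over 9.5 of 13 mm); cover still and flat on its runners (underside 82 to 88 mm above the bench, tilt under 0.06 rad, within 6 mm of the middle), wholly clear of the filter opening: its centre between y = -4 and -140 mm in the housing's frame (all of step 2 and value of joint tab above 0.0095 m and z of cover in the frame of housing between 0.082 and 0.088 m and angle between cover's own z axis and vertical below 0.06 rad and linear speed of cover below 0.01 m/s and x of cover in the frame of housing between -0.006 and 0.006 m); the robot touches nothing.
It fails at once if the cover was lifted off its runners (more than 10 mm) (z of cover in the frame of housing above 0.095 m).
It fails at once if the cover was tipped (more than 0.15 rad) (angle between cover's own z axis and vertical above 0.15 rad).
It fails at once if the can was disturbed (moved more than 20 mm) (distance of can from where it was at the start of the episode above 0.02 m).
It fails at once if the offcut was disturbed (moved more than 20 mm) (distance of offcut from where it was at the start of the episode above 0.02 m).
It fails at once if the brush was disturbed (moved more than 20 mm) (distance of brush from where it was at the start of the episode above 0.02 m).
It also fails if it takes over 40 s, if anything falls off the work surface, if the arm or the gripper's body presses on something with over 40 N, if the wrist force passes 120 N, or if a joint passes its speed limit or range.

## Working session

There is one attempt and no reset: what is moved stays moved. The work goes in short steps, Python scripts to look and compute and a tool call to move; the robot and the scene stay as the last step left them, time stands still between calls to the robot, and variables do not carry over. Pictures are saved under pics/ and viewed, about 8 in all and at most 12, crops included, and the job is handed in when it is done.

Besides the shell and the picture viewer there is one more tool, called after "Call:" as name(argument=value, ...), one argument or row to a line, values as JSON. move_arm: Moves the arm, as the interface text tells. Its arguments: {"type":"object","properties":{"plan":{"type":"string"},"newtons":{"type":"number"}},"required":["plan"]}

```bash
mkdir -p pics; ls; cat > h.py <<'E'
import numpy as np, cv2
from cell import status, capture, manip, masks_of
def world(c, uv, d=None):
    uv=np.asarray(uv,float).reshape(-1,2)
    if d is None: d=np.array([c["depth"][int(round(v)),int(round(u))] for u,v in uv])
    n=cv2.undistortPoints(uv.reshape(-1,1,2),np.array(c["intrinsics"]),np.array(c["dist_coeffs"])).reshape(-1,2)
    P=np.c_[n*np.asarray(d)[:,None],d]
    M=np.linalg.inv(np.array(c["camera_from_world"]))
    return P@M[:3,:3].T+M[:3,3]
def pix(c,X):
    X=np.asarray(X,float).reshape(-1,3); M=np.array(c["camera_from_world"])
    r,_=cv2.Rodrigues(M[:3,:3])
    return cv2.projectPoints(X,r,M[:3,3],np.array(c["intrinsics"]),np.array(c["dist_coeffs"]))[0].reshape(-1,2)
def maskpts(c,m):
    m=m&(c["depth"]>0); v,u=np.nonzero(m)
    return world(c,np.c_[u,v],c["depth"][m])
def save(n,im): cv2.imwrite("pics/"+n+".png",im[:,:,::-1])
E
python3 - <<'E'
from h import *
print(status.sense())
ims=[]
for n in ("scene","side"):
    c=capture(n); save(n+"0",c["image"])
    for q in ("cover","tab","housing","can","offcut","brush"):
        for r in masks_of(q,c)[:3]:
            P=maskpts(c,r["pixels"])
            print(n,q,round(r["score"],2),np.round(r["extent"]),np.round(np.median(P,0)) if len(P) else 0, np.round(np.percentile(P,[2,98],axis=0)).tolist() if len(P) else 0)
E
```

```text
pics
{'clock': 0.0, 'joint_positions': array([-0.04169589,  0.31173899,  0.01397739,  1.51306368, -0.00439267,
        1.31918929, -0.02721314]), 'dq': array([ 1.45024503e-04,  4.49822359e-04,  5.16334759e-04,  9.94799444e-04,
        1.44271389e-03, -4.64731751e-04,  6.20684911e-05]), 'tau': array([-8.45983850e-04, -3.79911804e+01,  1.45537080e-01, -2.30588043e+01,
        1.22032766e-02,  1.37352623e-02,  4.05736500e-06]), 'eef_pos': array([5.49226739e+02, 1.27751696e-02, 2.11811103e+02]), 'tcp_rot': array([-1.57316290e+00, -9.96093979e-05, -1.57072097e+00]), 'force': array([-0.45900386, -0.08001178,  1.05089661]), 'torque': array([-0.04670829, -0.00396052,  0.00740955]), 'gripper_width': 0.9983329220359722}
scene cover 0.94 [362. 233.  71.  56.] [547.  81.  99.] [[479.0, 27.0, 92.0], [606.0, 136.0, 103.0]]
scene cover 0.92 [460. 266.  46.  35.] [626. 286.   9.] [[587.0, 244.0, -0.0], [659.0, 329.0, 13.0]]
scene cover 0.89 [367. 187.  52.  37.] [327. 176.  14.] [[262.0, 110.0, 4.0], [384.0, 240.0, 19.0]]
scene housing 0.68 [316. 262. 212. 134.] [601. -67.  80.] [[470.0, -219.0, 15.
[... 537 characters left out ...]
cover 0.54 [347. 184.  35.  24.] [648. 310.  12.] [[590.0, 244.0, 6.0], [657.0, 344.0, 15.0]]
side cover 0.22 [335. 230.  25.  24.] [549.  -2.  95.] [[534.0, -17.0, 82.0], [565.0, 31.0, 97.0]]
side tab 0.56 [337. 231.  24.  23.] [550.  -4.  95.] [[535.0, -17.0, 82.0], [568.0, 26.0, 97.0]]
side housing 0.75 [352. 275. 169. 209.] [ 553. -140.   82.] [[458.0, -234.0, 20.0], [642.0, 128.0, 97.0]]
side can 0.78 [416. 216.  44.  62.] [700.  58.  68.] [[675.0, 48.0, 3.0], [735.0, 109.0, 103.0]]
side offcut 0.66 [450. 298.  52.  64.] [ 723. -108.    8.] [[692.0, -155.0, 2.0], [735.0, -48.0, 42.0]]
side brush 0.75 [409. 434.  82.  87.] [ 590. -325.   19.] [[542.0, -368.0, 7.0], [640.0, -274.0, 22.0]]
```

```bash
python3 - <<'E'
import cv2,numpy as np
a=cv2.imread("pics/scene0.png");b=cv2.imread("pics/side0.png")
a=cv2.resize(a[140:400,180:500],(800,650))[:600]
cv2.imwrite("pics/a.png",a)
b=cv2.resize(b[150:400,240:500],(624,600)); cv2.imwrite("pics/b.png",b)
E
```

```text
(no output)
```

View pics/a.png

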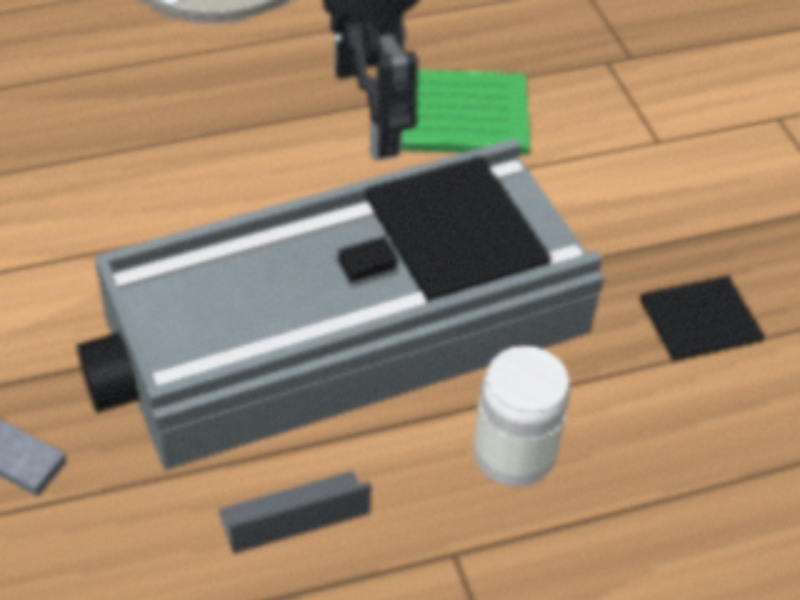

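View pics/b.png

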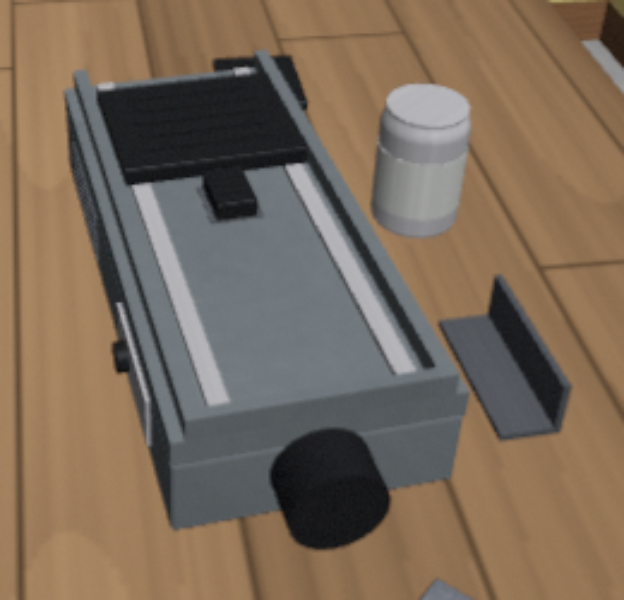

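The scene picture shows the long grey housing, slightly yawed, with the black cover on its +y part (crop ~460,230) and the tab just in front of it (crop ~368,260). The green plate and the smaller black plate on the bench are decoys. The side picture agrees. Next I fit the housing and cover pose.

```bash
python3 - <<'E'
from h import *
for n in ("scene","side"):
    c=capture(n)
    for q in ("cover","tab","housing"):
        for r in masks_of(q,c)[:3]:
            P=maskpts(c,r["pixels"]); m=np.median(P,0)
            if m[2]<60: continue
            lo={"cover":93,"tab":88,"housing":75}[q]; T=P[(P[:,2]>lo)&(P[:,2]<104)]
            print(n,q,round(r["score"],2),len(T),np.round(np.median(T[:,2]),1),[np.round(x,1) for x in cv2.minAreaRect(T[:,:2].astype(np.float32))])
            # subpixel mask-contour corners on the plane z
    # whole-scene black pixels on deck by height & darkness
    v,u=np.mgrid[0:480,0:640]; ok=c["depth"]>0
    P=maskpts(c,ok); g=c["image"].max(2)[ok]
    s=(P[:,2]>86)&(P[:,2]<104)&(g<50)&(P[:,0]>460)&(P[:,0]<680)&(P[:,1]>-60)&(P[:,1]<200)
    Q=P[s]; print("dark",len(Q),np.percentile(Q,[1,50,99],axis=0).round().tolist())
    s2=(abs(P[:,2]-85)<4)&(g>190)&(P[:,0]>450)&(P[:,0]<680)&(P[:,1]>-250)&(P[:,1]<200); Q=P[s2][:,:2]
    # two runners: cluster
    _,l,ce=cv2.kmeans((Q@np.array([[1.],[0]])).astype(np.float32),2,None,(3,50,.1),5,0)
    for k in (0,1):
        q=Q[l[:,0]==k]
        f=cv2.fitLine(q.astype(np.float32),cv2.DIST_HUBER,0,.01,.01).ravel()
        print("runner",len(q),f.round(3),np.degrees(np.arctan2(f[0],f[1])))
E
```

```text
scene cover 0.92 2536 99.3 [array([539.5,  84. ]), array([135.2, 112.4]), np.float64(5.6)]
scene tab 0.62 230 93.8 [array([551.4,   3.3]), array([29.4, 40.9]), np.float64(7.9)]
scene housing 0.8 9071 81.9 [array([555.2, -11.5]), array([168.5, 381.2]), np.float64(6.2)]
dark 2569 [[480.0, -12.0, 89.0], [550.0, 75.0, 99.0], [607.0, 135.0, 103.0]]
runner 525 [ 1.11000e-01 -9.94000e-01  5.02328e+02 -6.95450e+01] 173.6399
runner 579 [ 1.08000e-01 -9.94000e-01  6.09042e+02 -5.74910e+01] 173.81071
side cover 0.91 2763 100.9 [array([539.1,  81.3]), array([129.3, 116.3]), np.float64(6.2)]
side tab 0.83 336 95.5 [array([549.4,   6.1]), array([27.9, 48.3]), np.float64(6.1)]
side housing 0.77 13204 82.6 [array([549.7, -10.4]), array([170.2, 384.4]), np.float64(6.3)]
dark 3313 [[474.0, -33.0, 87.0], [543.0, 61.0, 101.0], [620.0, 136.0, 103.0]]Traceback (most recent call last):
  File "<stdin>", line 18, in <module>
cv2.error: OpenCV(4.12.0) /io/opencv/modules/core/src/kmeans.cpp:243: error: (-2:Unspecified error) in function 'double cv::kmeans(cv::InputArray, int, cv::InputOutputArray, cv::TermCriteria, int, int, cv::OutputArray)'
> There can't be more clusters than elements (expected: 'N >= K'), where
>     'N' is 0
> must be greater than or equal to
>     'K' is 2
```

Call:
move_arm(
  plan="0 -0.3 2 0 0 -3 0; 0 -0.3 4 0 0 -6.2 0; 0 -0.3 6 0 0 -6.2 0; 0 -0.3 7.5 0 0 -6.2 0; 0 -0.3 8.2 0 0 -6.2 0; 0 -0.3 8.2 0 0 -6.2 0; 0 -0.3 8.2 0 0 -6.2 0; 0 -0.3 8.2 0 0 -6.2 0; 0 -0.3 8.2 0 0 -6.2 0",
  newtons=40,
)

```text
clock: 2.0
eef_pos: [550.7, 3.1, 131.9]
tcp_rot: [-1.569, -0.0, -1.463]
force: [-0.1, -0.6, 0.6]
gripper_width: -0.001
```

```bash
python3 - <<'E'
from h import *
s=status.sense(); print({k:np.round(s[k],3) for k in ("clock","eef_pos","tcp_rot","force","gripper_width")})
c=capture("side"); w=capture("wrist")
a=cv2.resize(c["image"][170:290,270:430],(640,480)); b=w["image"]
save("c",np.hstack([cv2.resize(a,(400,300)),cv2.resize(b,(400,300))]))
E
```

```text
{'clock': np.float64(2.0), 'eef_pos': array([550.739,   3.058, 131.88 ]), 'tcp_rot': array([-1.569, -0.   , -1.463]), 'force': array([-0.122, -0.605,  0.647]), 'gripper_width': np.float64(-0.001)}
```

View pics/c.png

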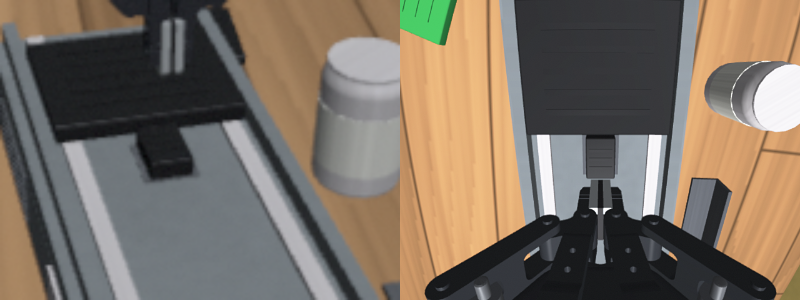

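```bash
python3 - <<'E'
from h import *
w=capture("wrist"); a=np.radians(6.2); ex=np.array([np.cos(a),np.sin(a)]); ey=np.array([-ex[1],ex[0]])
H=lambda x,y,z:np.r_[np.array([550,-11])+x*ex+y*ey,80+z]
print("tip",pix(w,[550.7,3.1,118]).round(), "tab corners",pix(w,[H(2+i,17+j,14) for i,j in((-14,21),(14,21),(14,-21),(-14,-21))]).round().tolist())
print("cover front",pix(w,[H(-65,40,19),H(65,40,19)]).round().tolist())
for r in masks_of("tab",w)[:2]:
    P=maskpts(w,r["pixels"]); T=P[abs(P[:,2]-94)<6]
    print(r["score"],r["extent"],[np.round((T[:,:2]-[550,-11])@np.c_[ex,ey]).min(0),np.round((T[:,:2]-[550,-11])@np.c_[ex,ey]).max(0)] if len(T) else 0)
E
```

```text
tip [[323. 272.]] tab corners [[298.0, 216.0], [347.0, 216.0], [345.0, 282.0], [299.0, 282.0]]
cover front [[203.0, 215.0], [434.0, 215.0]]
0.89 [320.2, 252.4, 49.5, 69.7] [array([-13.,  -7.]), array([15., 36.])]
```

Call:
move_arm(
  plan="0 0 1.2 0 0 0 0; 0 0 2.2 0 0 0 0; 0 0 2.5 0 0 0 0; 0 0 2.8 0 0 0 0; 0 0 3.1 0 0 0 0; 0 0 3.3 0 0 0 0; 0 0 3.5 0 0 0 0; 0 0 3.6 0 0 0 0; 0 0 3.65 0 0 0 0; 0 0 3.65 0 0 0 0; 0 0 3.65 0 0 0 0",
)

```text
clock: 3.3
eef_pos: [550.1, 3.1, 94.5]
tcp_rot: [-1.57, -0.0, -1.462]
force: [0.3, 0.6, 0.2]
gripper_width: -0.001
```

Call:
move_arm(
  plan="0 0 0.1 0 0 0 0; 0 0 0.2 0 0 0 0; 0 0 0.2 0 0 0 0",
)

```text
clock: 3.6
eef_pos: [549.8, 3.0, 92.2]
tcp_rot: [-1.571, -0.0, -1.462]
force: [-0.4, 0.9, -0.2]
gripper_width: -0.008
```

```bash
python3 - <<'E'
from h import *
c=capture("side"); w=capture("wrist")
save("d",np.hstack([cv2.resize(c["image"][170:290,270:430],(400,300)),cv2.resize(w["image"][120:360,160:480],(400,300))]))
E
```

```text
(no output)
```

View pics/d.png

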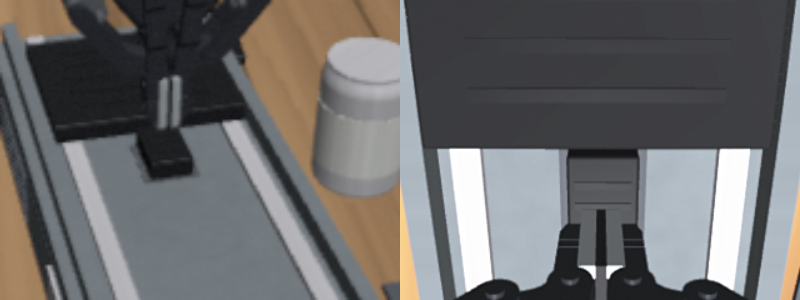

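```bash
python3 - <<'E'
from h import *
c=capture("side"); s=status.sense(); p=s["eef_pos"]; print(p,s["force"],s["joint_positions"].round(4))
for dz in (0,-14,-28): print(dz,pix(c,p+[0,0,dz]).round(1))
for r in masks_of("tab",c)[:2]:
    P=maskpts(c,r["pixels"]); print(r["score"],r["extent"],np.percentile(P,[5,50,95],axis=0).round())
for v in range(206,240,3): print(v,[world(c,[[u,v]])[0].round().astype(int).tolist() for u in (334,338,342)])
save("e",cv2.resize(c["image"][190:250,300:380],(800,600),interpolation=cv2.INTER_CUBIC))
E
```

```text
[550.03571441   3.05075806  92.3830725 ] [ 0.56096828 -0.19764296  0.23693939] [-0.0307  0.4075 -0.0078  1.6856  0.0036  1.0485  0.0687]
0 [[335.4 228.9]]
-14 [[335.2 236. ]]
-28 [[335. 243.]]
0.65 [337.8, 230.3, 24.9, 19.5] [[536. -17.  84.]
 [548.  -5.  95.]
 [563.  21.  97.]]
206 [[545, -7, 142], [551, -8, 142], [558, -2, 138]]
209 [[545, -8, 138], [552, -4, 135], [559, -1, 132]]
212 [[545, -9, 133], [552, -8, 131], [559, -1, 127]]
215 [[546, -7, 126], [552, -6, 125], [559, -2, 121]]
218 [[546, -8, 121], [552, -8, 120], [565, 31, 94]]
221 [[546, -7, 115], [557, 20, 95], [567, 38, 83]]
224 [[549, 14, 94], [556, 13, 95], [562, 12, 95]]
227 [[548, 3, 96], [554, 3, 96], [560, 2, 96]]
230 [[546, -6, 97], [553, -5, 96], [559, -6, 96]]
233 [[546, -12, 95], [552, -14, 96], [558, -13, 95]]
236 [[545, -15, 92], [552, -15, 91], [558, -17, 92]]
239 [[545, -17, 87], [552, -14, 85], [558, -14, 84]]
```

View pics/e.png

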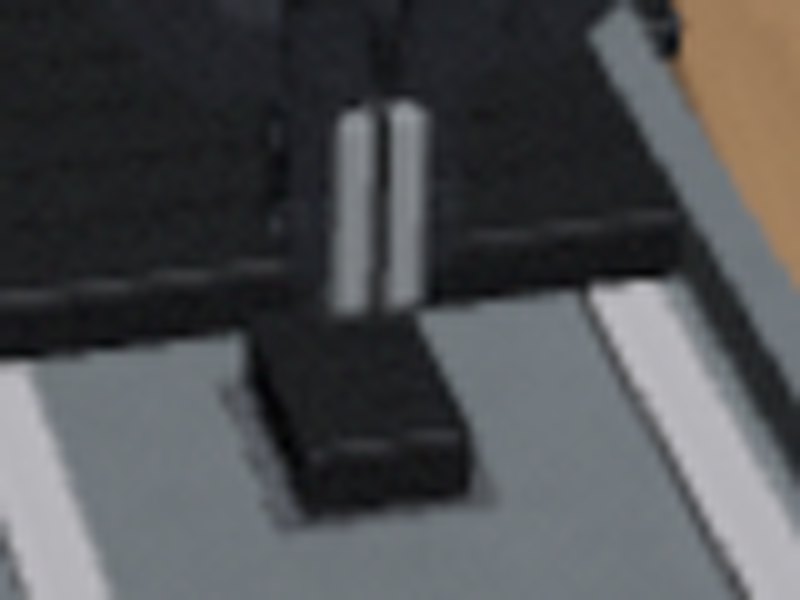

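The side view shows the tips still above the tab at about z=113, while the stated tool length would put them at 78. The force reads zero, so there is no contact. The 34 mm mismatch is along the tool axis only, since x and y agree. I'll go down in small steps and use the force and images instead of the nominal length.

Call:
move_arm(
  plan="0 0 0.4 0 0 0 0; 0 0 0.8 0 0 0 0; 0 0 1.2 0 0 0 0; 0 0 1.5 0 0 0 0; 0 0 1.5 0 0 0 0",
)

```text
clock: 4.3
eef_pos: [549.4, 3.0, 76.6]
tcp_rot: [-1.572, 0.0, -1.462]
force: [0.1, 0.1, -0.3]
gripper_width: -0.001
```

Call:
move_arm(
  plan="0 0 0.2 0 0 0 0; 0 0 0.4 0 0 0 0; 0 0 0.6 0 0 0 0; 0 0 0.6 0 0 0 0",
)

```text
clock: 4.7
eef_pos: [550.3, 3.0, 72.1]
tcp_rot: [-1.57, -0.0, -1.463]
force: [-1.9, -0.3, 3.7]
gripper_width: -0.002
```

```bash
cat > t.py <<'E'
from h import *
import sys
c=capture("side"); s=status.sense(); print(s["clock"],s["eef_pos"].round(1),s["force"].round(1))
for q in ("tab","cover"):
  for r in masks_of(q,c)[:3]:
    P=maskpts(c,r["pixels"]); print(q,round(r["score"],2),np.percentile(P,[5,50,95],axis=0).round().tolist())
save(sys.argv[1],cv2.resize(c["image"][170:290,270:430],(640,480),interpolation=cv2.INTER_CUBIC))
for v in range(206,242,3): print(v,[world(c,[[u,v]])[0].round().astype(int).tolist() for u in (334,342)])
E
python3 t.py f
```

```text
4.75 [550.3   3.   72.1] [-1.7  0.1  4.7]
tab 0.68 [[536.0, -17.0, 84.0], [547.0, -11.0, 91.0], [563.0, 14.0, 93.0]]
cover 0.81 [[478.0, 26.0, 91.0], [506.0, 47.0, 101.0], [599.0, 119.0, 102.0]]
cover 0.63 [[261.0, 107.0, 7.0], [316.0, 160.0, 16.0], [369.0, 229.0, 18.0]]
206 [[545, -11, 145], [558, -6, 141]]
209 [[544, -13, 140], [558, -9, 137]]
212 [[545, -9, 133], [559, -3, 128]]
215 [[546, -6, 125], [559, 0, 120]]
218 [[545, -9, 121], [560, 0, 115]]
221 [[546, -6, 114], [559, -3, 111]]
224 [[546, -6, 109], [560, -1, 104]]
227 [[546, -7, 103], [562, 10, 90]]
230 [[546, -8, 98], [560, -2, 93]]
233 [[546, -6, 91], [558, -11, 94]]
236 [[545, -15, 92], [558, -13, 89]]
239 [[545, -18, 88], [558, -14, 84]]
```

Contact came at about TCP 74, so the tip is about 20 mm above the reported TCP, as the camera said. The tab has started to move. Continue pressing.

Call:
move_arm(
  plan="0 0 0.2 0 0 0 0; 0 0 0.4 0 0 0 0; 0 0 0.6 0 0 0 0; 0 0 0.8 0 0 0 0; 0 0 0.9 0 0 0 0; 0 0 0.9 0 0 0 0",
)

```text
clock: 5.45
eef_pos: [550.2, 3.0, 62.9]
tcp_rot: [-1.57, -0.0, -1.462]
force: [-2.5, 0.5, 3.5]
gripper_width: 0.004
```

Call:
move_arm(
  plan="0 0 0.1 0 0 0 0; 0 0 0.15 0 0 0 0; 0 0 0.15 0 0 0 0; 0 0 0.15 0 0 0 0",
)

```text
clock: 5.85
eef_pos: [550.3, 3.0, 62.7]
tcp_rot: [-1.57, -0.0, -1.462]
force: [-4.4, 0.4, 10.9]
gripper_width: -0.004
```

Call:
move_arm(
  plan="0 0 0.1 0 0 0 0; 0 0 0.15 0 0 0 0; 0 0 0.15 0 0 0 0",
)

```text
clock: 6.15
eef_pos: [550.4, 3.0, 62.6]
tcp_rot: [-1.57, -0.0, -1.463]
force: [-6.7, 0.3, 19.6]
gripper_width: -0.001
```

```bash
python3 t.py g
```

```text
6.2 [550.4   3.   62.6] [-7.4 -0.1 19.4]
tab 0.72 [[476.0, 25.0, 90.0], [500.0, 47.0, 100.0], [600.0, 120.0, 102.0]]
cover 0.7 [[475.0, 24.0, 90.0], [501.0, 46.0, 100.0], [600.0, 119.0, 103.0]]
cover 0.58 [[259.0, 107.0, 6.0], [315.0, 162.0, 16.0], [369.0, 230.0, 18.0]]
206 [[545, -9, 144], [558, -7, 141]]
209 [[545, -8, 137], [558, -5, 135]]
212 [[545, -8, 132], [558, -8, 131]]
215 [[546, -6, 125], [558, -8, 126]]
218 [[546, -6, 120], [559, -3, 116]]
221 [[546, -7, 114], [560, -1, 110]]
224 [[546, -6, 109], [560, -2, 104]]
227 [[546, -7, 104], [560, -3, 99]]
230 [[546, -6, 97], [560, -1, 92]]
233 [[547, -5, 91], [561, 4, 83]]
236 [[440, -655, 556], [560, -4, 83]]
239 [[546, -11, 83], [559, -13, 83]]
```

View pics/g.png

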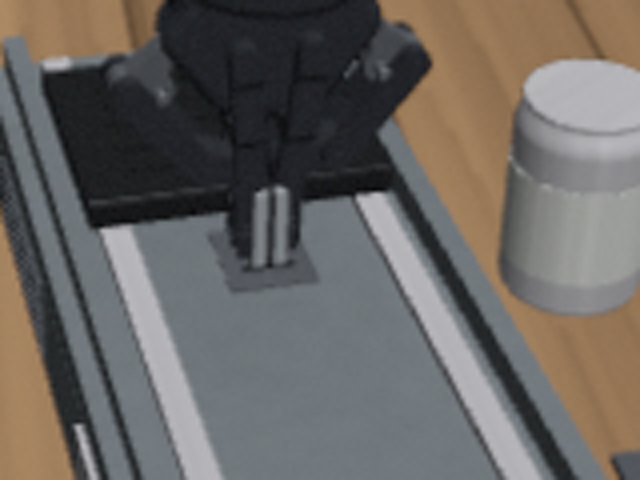

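The tab is flush with the deck: side readings are about 83, and the force rises against its stop. Next I lift off and go behind the cover.

Call:
move_arm(
  plan="0 0 -1 0 0 0 0; 0 0 -4 0 0 0 0; 0 0 -7 0 0 0 0; 0 -3 -8 -0.1 0 0 0; 0 -7 -8 -0.2 0 0 0; 0 -11 -8 -0.2 0 0 0; 0 -14 -8 -0.2 0 0 0; 0 -16 -8 -0.2 0 0 0; 0 -16 -8 -0.2 0 0 0; 0 -16 -8 -0.2 0 0 0",
)

```text
clock: 7.3
eef_pos: [530.8, 161.1, 139.0]
tcp_rot: [-1.571, -0.001, -1.462]
force: [-0.1, -0.5, 0.5]
gripper_width: 0.0
```

```bash
python3 - <<'E'
from h import *
s=status.sense(); print(s["clock"],s["eef_pos"].round(1),s["force"].round(1))
c=capture("scene"); 
for n in ("side","scene"):
  c=capture(n)
  for q in ("tab","cover"):
    for r in masks_of(q,c)[:3]:
      P=maskpts(c,r["pixels"]); T=P[(P[:,2]>75)&(P[:,2]<105)]
      if len(T)>20: print(n,q,round(r["score"],2),np.median(T,0).round(),[np.round(x,1) for x in cv2.minAreaRect(T[:,:2].astype(np.float32))])
p=s["eef_pos"]; print(pix(c,p+[0,0,19]))
save("i",cv2.resize(c["image"][150:330,260:500],(800,600),interpolation=cv2.INTER_CUBIC))
E
```

```text
7.3 [530.8 161.1 139. ] [-0.1 -0.5  0.5]
side cover 0.87 [538.  68. 101.] [array([540.6,  83.8]), array([133.7, 114.3]), np.float64(6.5)]
scene cover 0.95 [547.  80.  99.] [array([539.6,  82.9]), array([139.4, 110. ]), np.float64(6.3)]
[[399.19744675 197.44762555]]
```

View pics/i.png

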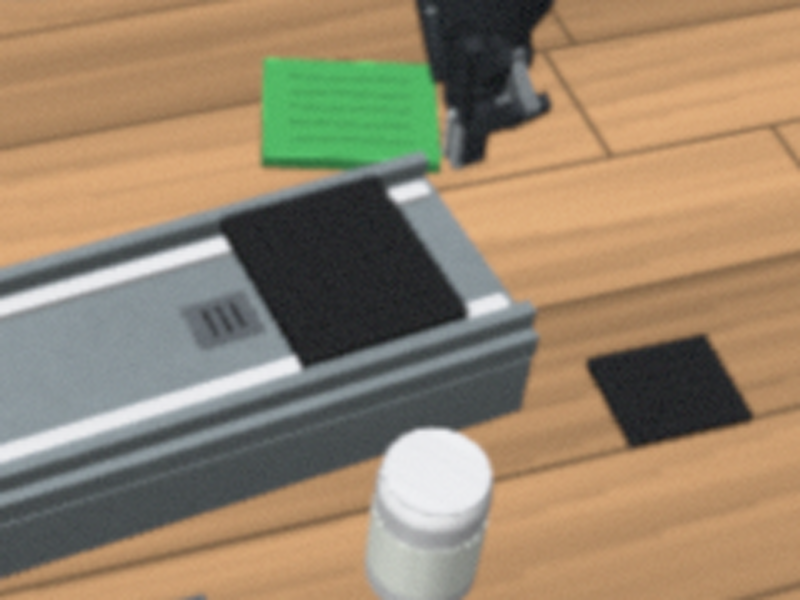

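The tab is down, showing only as a flush square with three marks (crop ~225,320). The cover is still seated and the tips are behind it. Lower to 6–7 mm above the deck and check the height.

Call:
move_arm(
  plan="0 0 2 0 0 0 0; 0 0 4 0 0 0 0; 0 0 5.5 0 0 0 0; 0 0 6.5 0.05 0 0 0; 0 0 7 0.05 0 0 0; 0 0 7.1 0.05 0 0 0; 0 0 7.1 0.05 0 0 0",
)

```text
clock: 8.35
eef_pos: [531.7, 162.0, 68.9]
tcp_rot: [-1.57, 0.0, -1.463]
force: [-0.8, -0.0, 0.0]
gripper_width: -0.001
```

Call:
move_arm(
  plan="0 0.5 0 0 0 0 0; 0 1 0 0 0 0 0; 0 1.5 0 0 0 0 0; 0 2 0 0 0 0 0; 0 2.5 0 0 0 0 0; 0 2.5 0 0 0 0 0",
)

```text
clock: 8.95
eef_pos: [534.3, 135.7, 68.5]
tcp_rot: [-1.571, -0.001, -1.464]
force: [0.5, -0.6, -0.2]
gripper_width: -0.001
```

```bash
cat > m.py <<'E'
from h import *
import sys
s=status.sense(); print(s["clock"],s["eef_pos"].round(1),s["force"].round(1))
a=np.radians(6.2); R=np.array([[np.cos(a),-np.sin(a)],[np.sin(a),np.cos(a)]])
for n in ("side","scene"):
  c=capture(n)
  for r in masks_of("cover",c)[:3]:
      P=maskpts(c,r["pixels"]); T=P[(P[:,2]>93)&(P[:,2]<108)]
      if len(T)>200:
        b=cv2.minAreaRect(T[:,:2].astype(np.float32)); print(n,round(r["score"],2),np.median(T[:,2]).round(1),"house xy",((np.array(b[0])-[550,-11])@R).round(1),np.round(b[1]),round(b[2],1))
save(sys.argv[1],cv2.resize(c["image"][140:380,180:500],(800,600),interpolation=cv2.INTER_CUBIC))
E
python3 m.py j
```

```text
8.95 [534.3 135.7  68.5] [ 0.5 -0.6 -0.2]
side 0.79 100.8 house xy [ 0.3 81.3] [135. 113.] 6.6
scene 0.77 99.2 house xy [-1.6 80.8] [140. 112.] 6.7
scene 0.31 95.2 house xy [ 1.  -1.9] [159. 379.] 6.1
```

View pics/j.png

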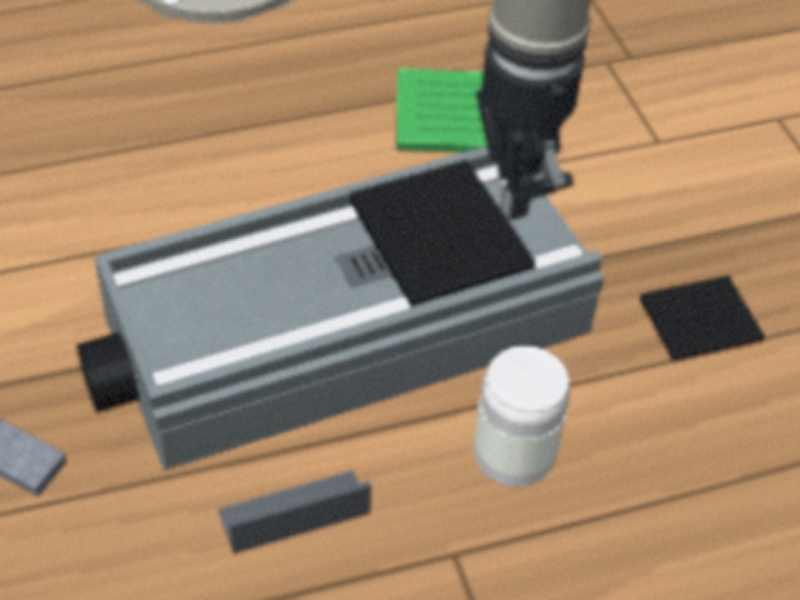

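The cover has slid about 13 mm, stays flat, and is passing over the tab with the fingers square behind it. Push on by 13 cm.

Call:
move_arm(
  plan="0 0.8 0 0 0 0 0; 0 1.6 0 0 0 0 0; 0 2.4 0 0 0 0 0; 0 3.2 0 0 0 0 0; 0 4 0 0 0 0 0; 0 4.8 0 0 0 0 0; 0 5.6 0 0 0 0 0; 0 6.4 0 0 0 0 0; 0 7.2 0 0 0 0 0; 0 8 0 0 0 0 0; 0 8.8 0 0 0 0 0; 0 9.6 0 0 0 0 0; 0 10.4 0 0 0 0 0; 0 11.2 0 0 0 0 0; 0 12 0 0 0 0 0; 0 12.5 0 0 0 0 0; 0 13 0 0 0 0 0; 0 13 0 0 0 0 0; 0 13 0 0 0 0 0",
)

```text
clock: 11.05
eef_pos: [548.1, 7.6, 68.5]
tcp_rot: [-1.571, -0.0, -1.463]
force: [0.7, -0.0, -0.0]
gripper_width: 0.001
```

```bash
python3 m.py k
```

```text
11.05 [548.1   7.6  68.5] [ 0.7 -0.  -0. ]
side 0.73 100.8 house xy [ -0.6 -48.7] [130. 113.] 6.4
scene 0.71 99.4 house xy [ -1.5 -49. ] [138. 111.] 6.3
```

Cover at y = -49 mm. Back off, lift and check.

Call:
move_arm(
  plan="0 -0.5 0 0 0 0 0; 0 -1.5 -0.2 0 0 0 0; 0 -2 -3 0 0 0 0; 0 -2 -7 0 0 0 0; 0 -2 -11 0 0 0 0; 0 -2 -14 0 0 0 0; 0 -2 -14 0 0 0 0; 0 -2 -14 0 0 0 0; 0 -2 -14 0 0 0 0",
)

```text
clock: 12.15
eef_pos: [544.6, 28.3, 206.9]
tcp_rot: [-1.574, 0.0, -1.462]
force: [-0.2, -0.5, 0.1]
gripper_width: -0.002
```

```bash
python3 m.py l
```

```text
12.15 [544.6  28.3 206.9] [-0.2 -0.5  0.1]
side 0.81 100.7 house xy [  0.5 -48.4] [135. 113.] 6.0
```

View pics/l.png

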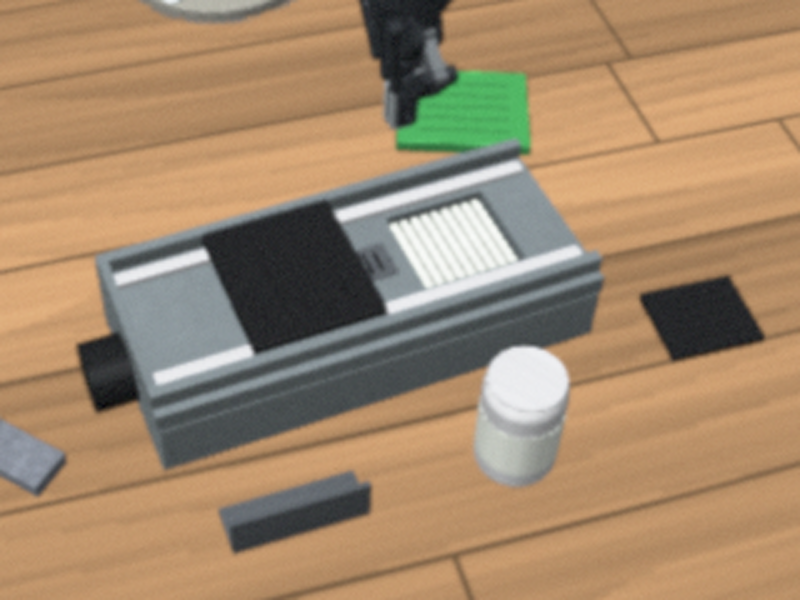

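The filter is fully uncovered (crop ~455,240). The cover lies flat between its guides, the tab is flush, the bystanders have not moved and the arm is clear.

```bash
python3 -c "
from cell import manip; print(manip.finish_job())"
```

```text
the job is handed in; nothing more can be done
None
```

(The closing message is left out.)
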